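# Put the specimen tray away on the stack under the shelf

## Robot

A 7-joint arm with a two-finger parallel gripper is mounted at the origin on the work surface. World frame = base frame: x ahead of the robot, y to its left, z up, the work surface at z = 0. Lengths are in m, angles in rad, forces in N, time in s.
With the tool pointing down it reaches from about 0.4 to 0.925 m from the base axis. Payload 5.6 kg.
Tool frame: the origin (TCP) lies midway between the tips of the shut fingers; the grasp point (between the pads) lies r.grasp_offset behind it (r.grasp_offset is the distance from the TCP to the grasp point, in m); z points along the fingers, y is the line along which they close (so a half turn about z gives the same grasp; the last joint's range is limited). The gripper opens to 85 mm and grips with 20 to 120 N. Pads are 22 mm wide; open, the fingers measure 114 mm over their backs; the gripper's body (76 mm by 85 mm) begins 54 mm behind the grasp point. The pads swing forward as they close: fully open they stand 13 mm farther back than shut.
Start: joints at [1.239, 0.468, -0.012, 1.603, 0.006, 1.071, -0.056], TCP at [0.185, -0.623, 0.231] pointing down, gripper open.
Joint ranges: [-2.53, 2.53], [-0.31, 2.02], [-1.57, 1.55], [0.28, 2.44], [-1.29, 4.43], [0.15, 1.84], [-2.92, 2.92]. Speed limits (rad/s): [2.57, 2.57, 3.14, 3.14, 3.14, 3.14, 3.14].

## Interface

Orientations are given as a unit quaternion [w, x, y, z].
In Python, from bench import r, sensors, camera, camera_params, finish_job gives the robot as it stands. The module is installed in compiled form; this text tells all that it offers. Calls block until the motion is done:
- r.movep(position, orientation): joint-space move of the TCP to a pose.
- r.move_l(position, rot=None, v=0.15): straight line of the TCP; rot=None keeps the orientation; v is the mean speed in m/s.
- r.movej(angles): joint-space move.
- r.command_gripper(opening, force=None): finger opening in m; force is the grip in N (None keeps the last); returns when the fingers have stopped.
- r.sleep(seconds).
- r.inverse_kinematics(position, orientation): joint angles nearest the present ones, or None.
- sensors.get_obs(): the state.
- camera(name): name is "scene" or "top"; returns (picture, depth): 384x512x3 uint8, red, green, blue; 384x512 float32, m along the optical axis (not along the pixel's ray), 0 where there is no reading.
- camera_params(name): a dict with "K" (3x3 intrinsics, pixels), "rvec" (rotation vector, rad) and "tvec" (3), from world to camera coordinates, as OpenCV has them. Camera axes: x right, y down, z forward; pixel columns grow to the right and rows downward; lengths in m; the calibration is good to about 2 mm. A picture is of the moment at which its call begins. camera_params takes no time and is no camera call.
A pose or a line that the arm cannot do raises r.Unreachable and nothing moves.
- finish_job(): hands the job in; it is judged then, once.
The state is a dict: "time_s": time; "qpos": joint angles; "qd": joint speeds; "joint_torque": joint torques, N m; "eef_pos": TCP position; "tcp_rot": TCP orientation; "ft_force": force on the tool from outside, world axes, zero at the start; "torque": the same for the moment, N m; "width": finger opening in m; "grip_force": force on a finger pad.
Only numpy, scipy, OpenCV 4.12 (cv2) and the standard library are available. Lean on these libraries where they do the work, as an engineer would, in place of code of your own. Each camera call takes 0.05 s, during which the arm holds its last target. There are 200 camera calls.

## Task

The bones are sorted: put the white tray that stands on the blue-edged pad, with the covered dish still in it, away on top of the stack of two like trays under the glass shelf. Carry it level and slide it in under the shelf with its pull tab to the front like the others, then feel gently for the sockets, without forcing it, until all four corner feet have gone in and it sits down flush and square on the tray below; only then let go. Leave the stack and everything else where it stands.

Things in the scene. Friction and masses are not known exactly. Their poses are not given: they have to be found in the camera images.
- tray_centre (a point): White stacking specimen tray to put away, standing on the pad: open box 110 mm deep (its x) by 150 mm wide (its y), 48 mm high with its feet. The point is its centre, 24 mm above the tips of its feet; z up, pull tab on its front (-x). Four round feet, 12 mm thick, 8 mm long, hardly chamfered, at x = +-45, y = +-65 mm. With the dish 0.25 to 0.52 kg; held by the tab, its back may droop a little.
- tray_tab (a point): Grip point of that tray's pull tab: an upright plate in the middle of its front, 12 mm thick (along y), 44 mm long (along -x), 18 mm high. The point is half-way up the tab, 28 mm in front of the front wall (83 mm from tray_centre along -x, and 12 mm higher). Axes as the tray's.
- stack_top_centre (a point): Centre (64 mm above the table) of the top one of two loose trays, of the same shape, stacked under the shelf; z up, tab to the front (-x), +x the way in. Its rim, 24 mm above the point, has corner sockets 13 mm square, 9.5 mm deep, at x = +-45, y = +-65 mm. A tray seated on it has its centre 40 mm above this one; with its feet on the rim, 48 mm. Only weight (0.8 kg) holds the stack.
- shelf: Fixed glass shelf over the stack, open in front and behind: plate 155 mm deep (its x, front edge at -81 mm) by 370 wide (its y), underside 160 mm above the table, steel strip on the front edge up to 174 mm, 7 mm guard rail over it at 201 mm. 12 mm posts at the corners (y = +-191 mm), 213 mm high. The stack's front wall is about 26 mm behind the edge. Origin on the table under it; +x to its back.
- dish_centre (a point): Covered round glass dish with bones, 90 mm across, 20 mm high, loose on the floor of the tray to put away. The point is its centre, 10 mm above its underside; the tray's floor is 12 mm above the tips of its feet.
- pad: Blue-edged absorbent pad, 340 by 360 mm, 2 mm thick, fixed to the table; origin under its middle.
- slide_box: Bystander: grey slide box, 98 by 70 mm, 35 mm high, beside the stack under the shelf; origin under its centre.
- shelf_jar1: Bystander: amber jar, 54 mm across, 75 mm high, on the glass shelf; origin under its centre.
- shelf_jar2: Bystander: amber jar, 60 mm across, 85 mm high, on the glass shelf; origin under its centre.
- loupe: Bystander: black eye loupe, 54 mm across, 40 mm high, on the pad beyond the tray; origin under its centre.
- probe: Bystander: dissecting needle with a wooden handle, 150 mm long, 10 mm thick, lying between pad and shelf; origin near its middle, x along it.
- glass_jar: Bystander: open glass jar, 86 mm across, 64 mm high, between the robot and the shelf; origin under its centre.
Things that resemble listed ones, but are neither listed nor needed, are in the scene too. There is more than one size of the part that bears dish_centre; the job needs the smallest.

How it is judged:
By the outcome, as a careful person would: the job done as asked, in the order asked, and still so for the second after the job is handed in, with the robot touching nothing.
It also fails if it takes over 72 s, if anything falls off the work surface, if the arm or the gripper's body presses on something with over 40 N, if the wrist force passes 120 N, or if a joint passes its speed limit or range.

## Working session

There is one attempt and no reset: what is moved stays moved. The work goes in short steps, each a Python script; the robot and the scene stay as the last script left them, time stands still between calls to the robot, and variables do not carry over. Pictures are saved under pics/ and viewed, at most 10 in all, crops included, and the job is handed in when it is done.

```bash
mkdir -p pics; cat > h.py <<'E'
import numpy as np, cv2
from bench import r, sensors, camera, camera_params, finish_job
def P(name):
    p=camera_params(name); R=cv2.Rodrigues(np.array(p["rvec"],float))[0]; return np.array(p["K"]),R,np.array(p["tvec"],float).ravel()
def ray(name,uv,z):
    K,R,t=P(name); d=R.T@np.linalg.inv(K)@np.array([uv[0],uv[1],1.]); c=-R.T@t
    return c+d*(z-c[2])/d[2]
def cloud(name,depth):
    K,R,t=P(name); v,u=np.mgrid[:384,:512]; 
    p=np.stack([(u-K[0,2])/K[0,0]*depth,(v-K[1,2])/K[1,1]*depth,depth],-1)
    return (p-t)@R
def proj(name,X):
    K,R,t=P(name); c=R@np.array(X,float)+t; c=K@c; return c[:2]/c[2]
E
python3 - <<'E'
from h import *
for n in("top","scene"):
    im,d=camera(n); np.savez(f"{n}0.npz",im=im,d=d)
    cv2.imwrite(f"pics/{n}0.png",cv2.resize(im[:,:,::-1],(800,600),interpolation=cv2.INTER_CUBIC))
    K,R,t=P(n); print(n,-R.T@t,K[0,0],R[2])
o=sensors.get_obs(); print(o["time_s"],o["tcp_rot"],o["ft_force"],r.grasp_offset,o["width"])
E
```

```text
top [ 0.37517076 -0.02102335  1.14185587] 376.7135622831301 [ 0.19239326 -0.03105687 -0.98082634]
scene [ 0.92418578 -0.57630497  0.52714847] 349.8116200143111 [-0.49715905  0.68549364 -0.53191291]
0.1 [-7.85934080e-04  9.89597794e-01  1.43859500e-01 -1.83206524e-04] [ 0.13010524 -0.25711413 -0.28105678] 0.0187 0.08534024988795413
```

View pics/top0.png

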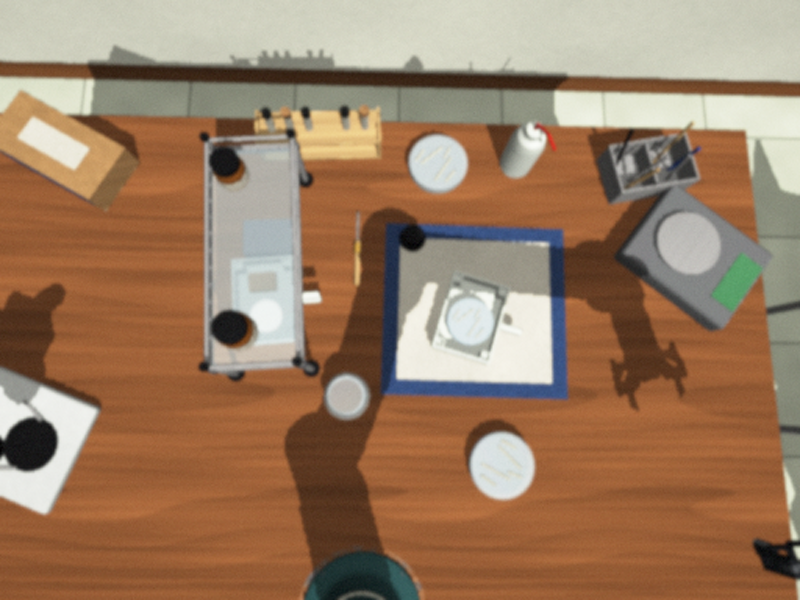

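View pics/scene0.png

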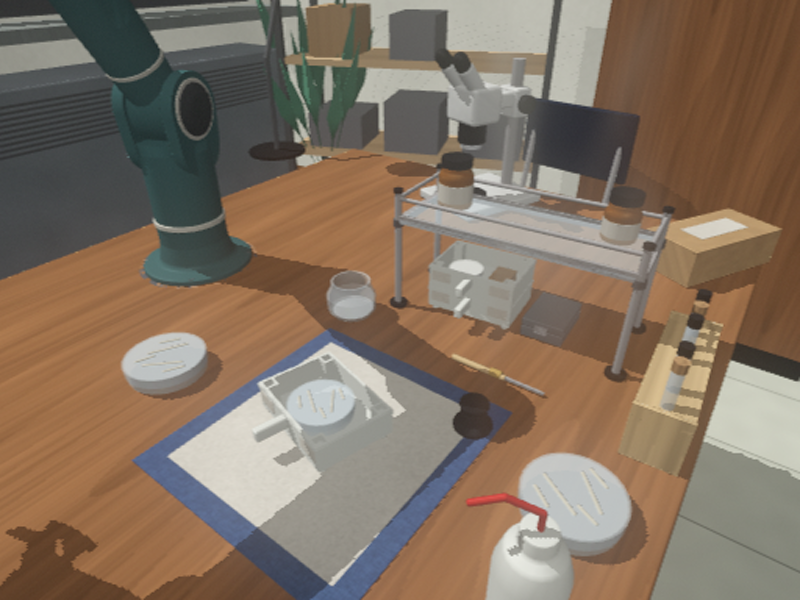

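Candidates. Trays: the one on the pad at top (470,318) is the target, and the stacked pair at (265,300) is the destination. Dishes: the smallest is in the tray at (468,318). The larger ones at (438,163), (502,465) and on the balance at (688,242) are decoys. Next I take a close crop of both trays and check the depth.

```bash
python3 - <<'E'
from h import *
T=np.load("top0.npz");S=np.load("scene0.npz")
def crop(im,x0,y0,x1,y1,s): return cv2.resize(im[y0:y1,x0:x1,::-1],None,fx=s,fy=s,interpolation=cv2.INTER_CUBIC)
a=crop(S["im"],155,215,255,305,4) ; b=crop(S["im"],262,145,352,215,4.4)
c=crop(T["im"],125,85,215,240,3.5); d=crop(T["im"],270,170,340,240,4.4)
W=np.zeros((600,800,3),np.uint8)
def put(i,x,y):
    h=min(i.shape[0],600-y);w=min(i.shape[1],800-x);W[y:y+h,x:x+w]=i[:h,:w]
put(a,0,0);put(b,402,0);put(c[:,:320],0,362) if 0 else None
put(d,0,362-70 if 0 else 362);put(cv2.resize(T["im"][150:225,130:212,::-1],None,fx=3.8,fy=3.8,interpolation=cv2.INTER_CUBIC),402,312)
cv2.imwrite("pics/crop1.png",W)
ct=cloud("top",T["d"]);cs=cloud("scene",S["d"])
f=lambda uv:(int(uv[1]*.64),int(uv[0]*.64))
for n,c,px in(("top",ct,[(500,360),(410,260),(510,325),(475,275),(312,297),(245,275),(295,262),(293,345),(430,330),(265,282)]),("scene",cs,[(265,430),(300,430),(325,455),(460,300),(490,305),(440,275),(520,300),(545,315)])):
    for p in px: print(n,p,c[f(p)].round(4))
# pad blue mask centre
hsv=cv2.cvtColor(T["im"],cv2.COLOR_RGB2HSV); m=((hsv[...,0]>105)&(hsv[...,0]<125)&(hsv[...,1]>130)).astype(np.uint8)
m[:,:230]=0; cn=max(cv2.findContours(m,0,2)[0],key=cv2.contourArea)
q=np.array([ray("top",p,.002)[:2] for p in cn[:,0]],np.float32); print(cv2.minAreaRect(q))
E
```

```text
top (500, 360) [ 0.4569 -0.2604 -0.0006]
top (410, 260) [ 0.6524 -0.0827  0.0035]
top (510, 325) [ 0.5179 -0.2693  0.0488]
top (475, 275) [ 0.6239 -0.2144 -0.0014]
top (312, 297) [0.5601 0.1006 0.0808]
top (245, 275) [0.58   0.2039 0.1697]
top (295, 262) [0.5971 0.1164 0.2056]
top (293, 345) [0.4663 0.1187 0.1661]
top (430, 330) [ 0.5125 -0.1233  0.0022]
top (265, 282) [0.5705 0.1702 0.1665]
scene (265, 430) [ 0.5127 -0.2836  0.0447]
scene (300, 430) [ 0.5515 -0.2611  0.0492]
scene (325, 455) [ 0.5893 -0.2604  0.03  ]
scene (460, 300) [0.5431 0.1314 0.0311]
scene (490, 305) [0.599  0.1316 0.0422]
scene (440, 275) [0.5055 0.123  0.0718]
scene (520, 300) [0.6321 0.1747 0.0416]
scene (545, 315) [0.6798 0.17   0.0342]
((0.5554314851760864, -0.2105696052312851), (0.3510265648365021, 0.32884132862091064), 89.0350112915039)
```

View pics/crop1.png

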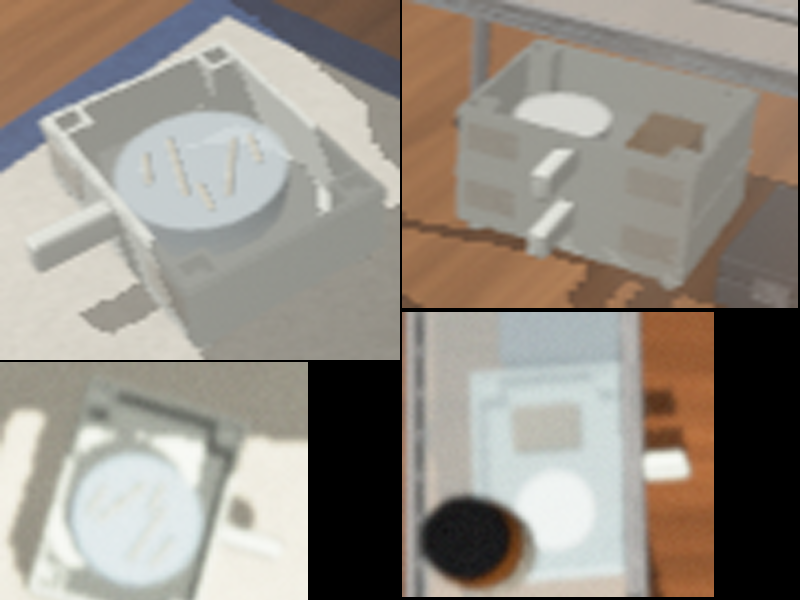

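The crop confirms it. The tray on the pad has its tab toward the lower left with the bone dish inside, and its sockets are at crop (70,122), (215,57), (350,187) and (195,263). The stack's rim corners are at mosaic (462,105), (545,42), (757,95) and (683,165).

```bash
python3 - <<'E'
from h import *
def back(X,Y,x0,y0,s,ox=0,oy=0): return (x0+(X-ox+.5)/s-.5, y0+(Y-oy+.5)/s-.5)
def fit(model,pts):
    m=np.array(model);p=np.array(pts);mc=m-m.mean(0);pc=p-p.mean(0)
    a=np.arctan2((mc[:,0]*pc[:,1]-mc[:,1]*pc[:,0]).sum(),(mc*pc).sum())
    R=np.array([[np.cos(a),-np.sin(a)],[np.sin(a),np.cos(a)]]);t=p.mean(0)-R@m.mean(0)
    return t,np.degrees(a),(np.linalg.norm(p-(m@R.T+t),axis=1)*1e3).round(1)
# scene tray sockets: tray x=+y world-ish. left=(front,low worldx = +y tray)
m=[(-.045,.065),(.045,.065),(.045,-.065),(-.045,-.065)]
p=[ray("scene",back(X,Y,155,215,4),.05)[:2] for X,Y in((70,122),(215,57),(350,187),(195,263))]
print("tray scene",np.round(p,4).tolist(),fit(m,p))
p=[ray("top",back(X,Y,270,170,4.4,0,362),.05)[:2] for X,Y in((47,578),(102,405),(228,432))]
print("tray top",np.round(p,4).tolist(),fit([m[0],m[2],m[3]] if 0 else [(.045,.065),(.045,-.065),(-.045,-.065)],p))
p=[ray("scene",back(X,Y,262,145,4.4,402,0),.088)[:2] for X,Y in((462,105),(545,42),(757,95),(683,165))]
c=[(-.055,.075),(.055,.075),(.055,-.075),(-.055,-.075)]
print("stack scene",np.round(p,4).tolist(),fit(c,p))
print("dish",ray("scene",back(202,150,155,215,4),.034))
# stack tabs: top cam top-of-tab plane z=.064+.012+.009
im=np.load("top0.npz")["im"]; w=(im.min(2)>215)&True
sub=np.zeros_like(w);sub[175:205,192:215]=w[175:205,192:215]
q=np.array([ray("top",(u,v),.085)[:2] for v,u in zip(*np.nonzero(sub))],np.float32);print("stack tab",len(q),cv2.minAreaRect(q))
# shelf posts tops/ rail: points with z .195-.215 from top depth
ct=cloud("top",np.load("top0.npz")["d"])
for lo,hi in((.196,.21),(.165,.18)):
  k=(ct[...,2]>lo)&(ct[...,2]<hi)&(ct[...,0]>.35)&(ct[...,0]<.85)&(ct[...,1]>.05)&(ct[...,1]<.3)
  print(k.sum(),cv2.minAreaRect(ct[k][:,:2].astype(np.float32)), np.percentile(ct[k][:,1],[1,50,99]))
# glass jar & posts (px in 800 scale)
for n,p,z in(("jar",(347,396),.064),("post fr",(309,367),.0),("post top fr R",(297,362),.213),("post top fr L",(290,133),.213),("post back",(204,137),.213),("post back R",(203,366),.213),("probe",(357,260),.005)): print(n,ray("top",(p[0]*.64,p[1]*.64),z).round(3))
for z in (0,.3):
  pass
E
```

```text
tray scene [[0.4583, -0.2243], [0.4825, -0.1396], [0.6058, -0.1777], [0.5787, -0.2592]] (array([ 0.53132874, -0.20020669]), np.float64(73.16681873478056), array([2.3, 1.3, 1.9, 3.5]))
tray top [[0.4845, -0.1344], [0.6019, -0.1721], [0.5847, -0.2572]] (array([ 0.53206123, -0.19637989]), np.float64(74.09757240490855), array([2.8, 5.2, 2.5]))
stack scene [[0.4861, 0.1238], [0.4826, 0.2287], [0.6256, 0.2401], [0.6267, 0.1363]] (array([0.55524938, 0.18224483]), np.float64(93.57578379075969), array([2.6, 6.7, 2.1, 8.1]))
dish [ 0.51541591 -0.18761209  0.034     ]
stack tab 55 ((0.5607724189758301, 0.10020923614501953), (0.01440686360001564, 0.02842734009027481), 0.9302355051040649)
1183 ((0.6212732791900635, 0.18847957253456116), (0.39076825976371765, 0.1500520408153534), 3.7186439037323) [0.10425683 0.20168833 0.27215638]
6534 ((0.6212298274040222, 0.186735600233078), (0.3967459201812744, 0.1564420759677887), 3.5355429649353027) [0.10523222 0.18219503 0.26728396]
jar [0.383 0.031 0.064]
post fr [0.438 0.108 0.   ]
post top fr R [0.434 0.103 0.213]
post top fr L [0.816 0.131 0.213]
post back [0.806 0.274 0.213]
post back R [0.426 0.248 0.213]
probe [0.649 0.021 0.005]
```

```bash
cat >> h.py <<'E'
from scipy.spatial.transform import Rotation as Ro
def pose(pt,yaw,th,flip=False):
    """TCP pos+quat so grasp point sits at pt; tool z along tray x(yaw deg), th deg below horizontal"""
    x=np.array([np.cos(np.radians(yaw)),np.sin(np.radians(yaw)),0]);up=np.array([0,0,1.])
    t=np.radians(th);z=np.cos(t)*x-np.sin(t)*up;y=np.cross(up,x)*(-1 if flip else 1);R=np.stack([np.cross(y,z),y,z],1)
    q=Ro.from_matrix(R).as_quat(); return np.array(pt)+r.grasp_offset*z, np.r_[q[3],q[:3]]
E
python3 - <<'E'
from h import *
lo=np.array([-2.53,-.31,-1.57,.28,-1.29,.15,-2.92]);hi=np.array([2.53,2.02,1.55,2.44,4.43,1.84,2.92])
for fl in(False,True):
  for th in(30,38,45,50):
    for n,pt,yw in(("pre",(.485,-.34,.06),73.5),("pick",(.508,-.2776,.038),73.5),("lift",(.508,-.2776,.15),73.5),("front",(.571,-.06,.135),93.6),("in",(.5604,.0994,.116),93.6)):
      j=r.inverse_kinematics(*pose(pt,yw,th,fl)); print(fl,th,n,None if j is None else (np.round(j,2).tolist(),round(float(min((np.array(j)-lo).min(),(hi-np.array(j)).min())),2)))
E
```

```text
False 30 pre ([0.77, 1.0, 0.21, 1.53, -0.92, 1.56, -1.98], 0.28)
False 30 pick ([0.72, 1.0, 0.16, 1.62, -0.96, 1.45, -1.97], 0.33)
False 30 lift ([0.67, 0.83, 0.23, 1.65, -0.96, 1.56, -2.06], 0.28)
False 30 front ([0.4, 0.82, 0.06, 1.68, -0.91, 1.45, -2.11], 0.38)
False 30 in ([0.28, 0.78, -0.09, 1.85, -1.03, 1.19, -2.12], 0.26)
False 38 pre ([0.75, 0.93, 0.19, 1.58, -0.85, 1.42, -2.02], 0.42)
False 38 pick ([0.7, 0.93, 0.14, 1.66, -0.9, 1.31, -2.02], 0.39)
False 38 lift ([0.65, 0.76, 0.21, 1.68, -0.88, 1.44, -2.12], 0.4)
False 38 front ([0.38, 0.76, 0.04, 1.71, -0.83, 1.33, -2.17], 0.46)
False 38 in ([0.25, 0.72, -0.11, 1.87, -0.96, 1.08, -2.21], 0.33)
False 45 pre ([0.73, 0.87, 0.18, 1.62, -0.8, 1.3, -2.06], 0.49)
False 45 pick ([0.67, 0.87, 0.13, 1.71, -0.85, 1.2, -2.07], 0.44)
False 45 lift ([0.63, 0.7, 0.19, 1.71, -0.82, 1.33, -2.18], 0.47)
False 45 front ([0.36, 0.7, 0.02, 1.74, -0.76, 1.23, -2.23], 0.53)
False 45 in ([0.23, 0.67, -0.13, 1.88, -0.87, 0.98, -2.31], 0.42)
False 50 pre ([0.71, 0.84, 0.18, 1.66, -0.76, 1.22, -2.1], 0.53)
False 50 pick ([0.65, 0.83, 0.13, 1.73, -0.8
[... 813 characters left out ...]
[0.71, 0.88, -0.74, 1.84, -0.46, 0.84, 0.54], 0.6)
True 45 pre ([1.17, 0.94, -0.47, 1.59, -0.33, 1.12, 0.72], 0.72)
True 45 pick ([1.12, 0.95, -0.51, 1.67, -0.35, 0.99, 0.69], 0.77)
True 45 lift ([1.14, 0.78, -0.54, 1.67, -0.38, 1.13, 0.62], 0.71)
True 45 front ([0.89, 0.86, -0.75, 1.7, -0.22, 1.04, 0.47], 0.74)
True 45 in ([0.66, 0.81, -0.71, 1.85, -0.4, 0.79, 0.46], 0.59)
True 50 pre ([1.14, 0.89, -0.46, 1.62, -0.29, 1.06, 0.68], 0.78)
True 50 pick ([1.09, 0.91, -0.5, 1.7, -0.3, 0.93, 0.64], 0.74)
True 50 lift ([1.11, 0.74, -0.53, 1.69, -0.34, 1.08, 0.57], 0.75)
True 50 front ([0.87, 0.82, -0.75, 1.72, -0.16, 1.0, 0.41], 0.72)
True 50 in ([0.61, 0.76, -0.69, 1.86, -0.35, 0.77, 0.38], 0.58)
```

```bash
cat > pick.py <<'E'
from h import *
c=np.array([.5317,-.198]);yw=73.5;TH=38
x=np.array([np.cos(np.radians(yw)),np.sin(np.radians(yw))])
def tp(d,z): return pose(np.r_[c-d*x,z],yw,TH,True)
r.movep(*tp(.17,.12))
r.move_l(tp(.15,.038)[0],v=.2)
o=sensors.get_obs();print("base ft",o["ft_force"].round(2) if hasattr(o["ft_force"],"round") else o["ft_force"],o["torque"],o["time_s"])
r.move_l(tp(.086,.038)[0],v=.15)
o=sensors.get_obs();print("at ft",np.round(o["ft_force"],2))
im,d=camera("scene");np.savez("scene1.npz",im=im,d=d)
cv2.imwrite("pics/scene1.png",cv2.resize(im[150:330,120:360,::-1],None,fx=3.3,fy=3.3,interpolation=cv2.INTER_CUBIC))
o=sensors.get_obs();print(o["time_s"],o["eef_pos"])
E
python3 pick.py
```

```text
base ft [ 0.13 -0.14  0.79] [-0.77285448  0.24695944  0.07025113] 2.2167
at ft [-0.21 -1.22 -0.46]
2.8417 [ 0.51140047 -0.26837049  0.02658467]
```

View pics/scene1.png

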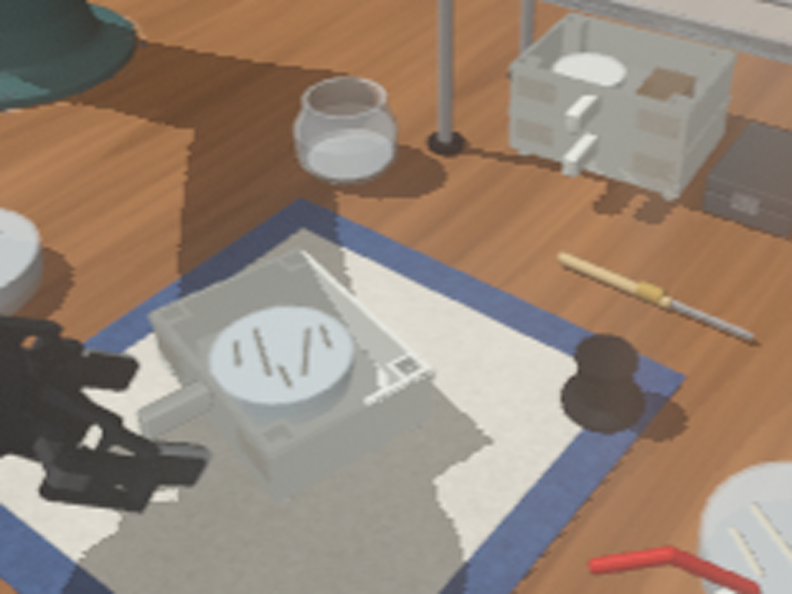

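The open fingers straddle the tab: finger tips are at (120,370) and (185,465), with the tab at (175,408) between them. I'll grip and lift.

```bash
cat > lift.py <<'E'
from h import *
r.command_gripper(0.0,100)
o=sensors.get_obs();print("w",o["width"],o["grip_force"],np.round(o["ft_force"],2),o["time_s"])
p=np.array(o["eef_pos"])
r.move_l(p+[0,0,.07],v=.08); r.sleep(.4)
o=sensors.get_obs();print("w",o["width"],np.round(o["ft_force"],2),np.round(o["torque"],3),o["eef_pos"])
for n in("scene","top"):
    im,d=camera(n);np.savez(n+"2.npz",im=im,d=d)
    c=im[190:310,140:270] if n=="scene" else im[150:250,260:360]
    cv2.imwrite(f"pics/{n}2.png",cv2.resize(c[:,:,::-1],None,fx=5,fy=5,interpolation=cv2.INTER_CUBIC))
print(sensors.get_obs()["time_s"])
E
python3 lift.py
```

```text
w 0.010232936850036395 97.45428800582886 [-0.5  -1.01  1.34] 3.5167
w 0.01047086183542938 [-0.61  0.97 -4.78] [-1.764  0.539 -0.011] [ 0.5114348  -0.26642882  0.09639399]
5.0417
```

View pics/scene2.png

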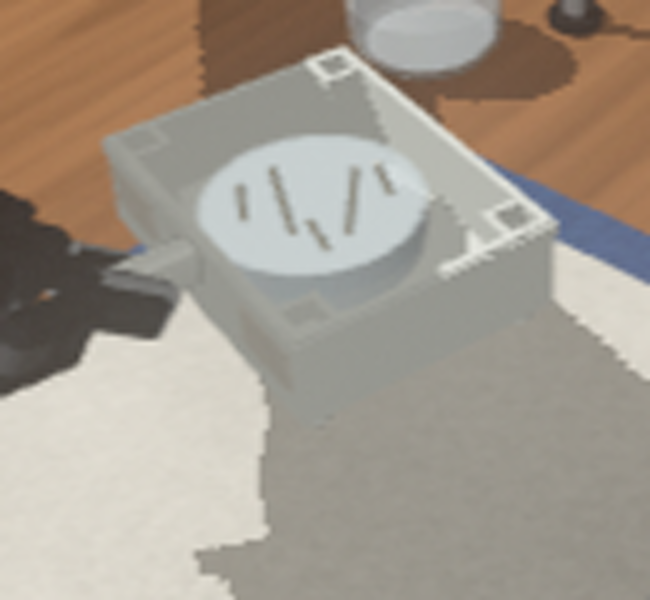

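The tray is held by the tab with the dish in place at crop (315,205); sockets are at (148,137), (333,65), (515,215) and (303,310). I'll measure droop from the tilt of the dish lid, comparing before and after the lift.

```bash
cat >> h.py <<'E'
def lid(name,f,uv,zr,rad=.036):
    """plane fit of dish lid: seed pixel uv; returns centre, slope(deg) along x,y"""
    D=np.load(f)["d"]; c=cloud(name,D); s=c[int(uv[1]),int(uv[0])]
    k=(D>0)&(np.hypot(c[...,0]-s[0],c[...,1]-s[1])<rad)&(abs(c[...,2]-zr)<.015); q=c[k]
    for _ in range(4):
        A=np.c_[q[:,:2]-s[:2],np.ones(len(q))]; w=np.linalg.lstsq(A,q[:,2],rcond=None)[0]; e=q[:,2]-A@w
        q=q[abs(e)<2.5*e.std()+1e-4]
    return s.round(4),len(q),np.degrees(np.arctan(w[:2])).round(2),(e.std()*1e3).round(2),w[2].round(4)
E
python3 - <<'E'
from h import *
yw=np.radians(73.5);X=np.array([np.cos(yw),np.sin(yw)]);Y=np.array([-X[1],X[0]])
for n,f,uv,z in(("scene","scene0.npz",(155+205/4,215+155/4),.034),("scene","scene1.npz",(120+282/3.3,150+355/3.3),.034),("scene","scene2.npz",(140+315/5,190+205/5),.104),("top","top0.npz",(300,204),.034)):
    o=lid(n,f,uv,z);print(f,o,"pitch along tray x",(o[2]@X).round(2),"roll",(o[2]@Y).round(2))
T=np.load("top2.npz");g=cloud("top",T["d"]);
k=(abs(g[...,2]-.104)<.01)&(np.hypot(g[...,0]-.52,g[...,1]+.19)<.06);v,u=np.nonzero(k);print(len(u),u.mean(),v.mean())
o=lid("top","top2.npz",(u.mean(),v.mean()),.104);print(o,(o[2]@X).round(2),(o[2]@Y).round(2))
# in-hand tray pose from socket centres (scene), PnP
def pnp(px,n="scene"):
    m=np.array([(-.045,.065,.024),(.045,.065,.024),(.045,-.065,.024),(-.045,-.065,.024)])
    K,R,t=P(n);ok,rv,tv=cv2.solvePnP(m,np.array(px,float),K,None,flags=cv2.SOLVEPNP_IPPE if 0 else cv2.SOLVEPNP_ITERATIVE)
    Rw=R.T@cv2.Rodrigues(rv)[0]; return (R.T@(tv.ravel()-t)).round(4),Ro.from_matrix(Rw).as_euler("ZYX",degrees=True).round(2)
b=lambda X,Y:(140+(X+.5)/5-.5,190+(Y+.5)/5-.5)
print("held",pnp([b(148,137),b(333,65),b(515,215),b(303,310)]))
b=lambda X,Y:(155+(X+.5)/4-.5,215+(Y+.5)/4-.5)
print("before",pnp([b(70,122),b(215,57),b(350,187),b(195,263)]))
E
```

```text
scene0.npz (array([ 0.5181, -0.188 ,  0.0332]), 613, array([ 0.16, -0.14]), np.float64(0.86), np.float64(0.0337)) pitch along tray x -0.09 roll -0.19
scene1.npz (array([ 0.5247, -0.1982,  0.0332]), 660, array([0.1 , 0.13]), np.float64(0.86), np.float64(0.0337)) pitch along tray x 0.15 roll -0.06
scene2.npz (array([ 0.5279, -0.1995,  0.1033]), 664, array([-0.  , -0.15]), np.float64(0.73), np.float64(0.103)) pitch along tray x -0.14 roll -0.04
top0.npz (array([ 0.5306, -0.195 ,  0.0343]), 440, array([ 0.01, -0.08]), np.float64(1.99), np.float64(0.0348)) pitch along tray x -0.07 roll -0.03
847 304.31404958677683 202.3612750885478
(array([ 0.5267, -0.1954,  0.104 ]), 502, array([-0.26,  0.28]), np.float64(1.83), np.float64(0.1042)) 0.19 0.33
held (array([ 0.5217, -0.1891,  0.0856]), array([73.08,  0.5 ,  0.08]))
before (array([ 0.5201, -0.1899,  0.0126]), array([73.52,  0.88,  0.27]))
```

```bash
cat >> h.py <<'E'
def wfit(f,c,yaw,zlo,zhi,it=4):
    """tray pose (centre xy, yaw) from depth of its front (-x) and right (-y) walls in the scene view, z band zlo..zhi"""
    D=np.load(f)["d"];g=cloud("scene",D)[D>0].reshape(-1,3);g=g[(g[:,2]>zlo)&(g[:,2]<zhi)];c=np.array(c,float)
    for i in range(it):
        a=np.radians(yaw);X=np.array([np.cos(a),np.sin(a)]);Y=np.array([-X[1],X[0]]);q=(g[:,:2]-c);lx=q@X;ly=q@Y;w=.008 if i<1 else .004
        F=(abs(lx+.055)<w)&(abs(ly)<.068)&(abs(ly)>.012);S=(abs(ly+.075)<w)&(abs(lx)<.048)
        def rob(t,n):
            k=np.ones(len(t),bool)
            for _ in range(4):
                p=np.polyfit(t[k],n[k],1);e=n-np.polyval(p,t);k=abs(e)<2*e[k].std()
            return p,e[k].std(),k.sum()
        pf,ef,nf=rob(ly[F],lx[F]);ps,es,ns=rob(lx[S],ly[S])
        c=c+X*(pf[1]+.055)+Y*(ps[1]+.075); yaw=yaw-np.degrees(np.arctan(pf[0]))
        yside=np.degrees(np.arctan(ps[0]))
    return c.round(5),round(yaw,2),"side yaw diff %.2f n %d %d sd %.2f %.2f"%(yside,nf,ns,ef*1e3,es*1e3)
E
python3 - <<'E'
from h import *
for f in("scene0.npz","scene1.npz"):
    print("stack",f,wfit(f,(.5553,.1822),93.6,.052,.084)); print(" low",wfit(f,(.5553,.1822),93.6,.012,.044))
for f in("scene0.npz","scene1.npz"): print("tray",f,wfit(f,(.5317,-.198),73.5,.014,.046))
print("held",wfit("scene2.npz",(.5317,-.198),73.5,.084,.116))
E
```

```text
stack scene0.npz (array([0.55488, 0.18502]), np.float64(95.46), 'side yaw diff -0.11 n 358 76 sd 1.09 0.33')
 low (array([0.55495, 0.18492]), np.float64(95.43), 'side yaw diff -0.20 n 325 70 sd 1.09 0.27')
stack scene1.npz (array([0.55481, 0.18514]), np.float64(94.9), 'side yaw diff 0.42 n 350 85 sd 1.02 0.30')
 low (array([0.55505, 0.18511]), np.float64(95.45), 'side yaw diff -0.17 n 317 75 sd 0.95 0.30')
tray scene0.npz (array([ 0.53118, -0.19873]), np.float64(73.59), 'side yaw diff -0.23 n 209 425 sd 0.64 0.58')
tray scene1.npz (array([ 0.53118, -0.19874]), np.float64(73.49), 'side yaw diff -0.00 n 220 424 sd 0.72 0.57')
held (array([ 0.53104, -0.19863]), np.float64(73.48), 'side yaw diff -0.00 n 256 533 sd 0.67 0.66')
```

```bash
cat > ins.py <<'E'
from h import *
SC=np.array([.5549,.1850]);SY=95.3;D=.0853;LAT=.0004;TH=38
def hp(cx,z,yaw=SY,th=TH):
    """TCP pose for held tray centre xy, grasp z"""
    a=np.radians(yaw);X=np.array([np.cos(a),np.sin(a)]);Y=np.array([-X[1],X[0]])
    return pose(np.r_[cx-D*X-LAT*Y,z],yaw,th,True)
SX=np.array([np.cos(np.radians(SY)),np.sin(np.radians(SY))]);SYv=np.array([-SX[1],SX[0]])
E
cat > go.py <<'E'
from ins import *
p=np.array(sensors.get_obs()["eef_pos"]);r.move_l(p+[0,0,.03],v=.08)
q=hp(SC-.20*SX,.136);r.move_l(q[0],q[1],v=.12)
r.sleep(.2);o=sensors.get_obs();print("front",np.round(o["ft_force"],2),o["time_s"],o["eef_pos"]-q[0])
q=hp(SC,.136);r.move_l(q[0],q[1],v=.07);r.sleep(.4)
o=sensors.get_obs();print("hover",np.round(o["ft_force"],2),np.round(o["torque"],3),o["time_s"],o["eef_pos"]-q[0])
im,d=camera("scene");np.savez("scene3.npz",im=im,d=d)
cv2.imwrite("pics/scene3.png",cv2.resize(im[110:230,220:380,::-1],None,fx=5,fy=5,interpolation=cv2.INTER_CUBIC))
for b in((.110,.146),(.052,.084)): print(wfit("scene3.npz",SC,SY,*b))
E
python3 go.py
```

```text
front [ 0.21 -0.06 -2.96] 7.5417 [-1.19592539e-04 -6.38646730e-04 -3.54385274e-05]
hover [ 0.59 -0.41 -4.04] [-1.815 -0.135  0.018] 10.95 [ 1.07075985e-05 -8.06250302e-06  2.78337226e-06]
(array([0.55434, 0.18604]), np.float64(94.33), 'side yaw diff 0.97 n 158 36 sd 1.00 0.21')
(array([0.55486, 0.18499]), np.float64(95.23), 'side yaw diff 0.02 n 354 83 sd 1.02 0.29')
```

View pics/scene3.png

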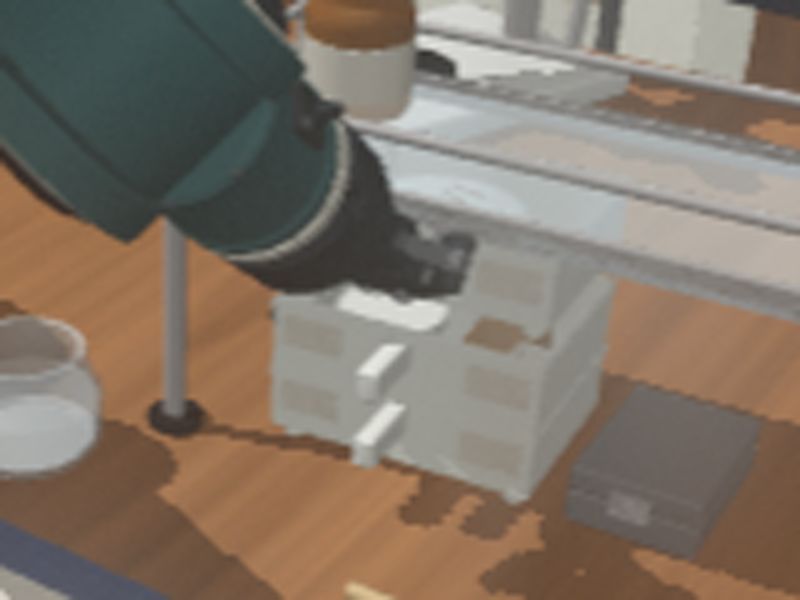

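The tray hovers above the stack under the shelf, with its front-right part at crop (510,285) and the right edges close to aligned. I'll compare the wall offsets at fixed yaw over the same strips.

```bash
python3 - <<'E'
from ins import *
Dp=np.load("scene3.npz")["d"];g=cloud("scene",Dp)[Dp>0].reshape(-1,3);q=g[:,:2]-SC;lx=q@SX;ly=q@SYv;z=g[:,2]
for n,z0 in(("stack",.064),("tray",.124)):
  for rng in((-.072,-.055),(-.055,-.03),(-.072,-.03)):
    k=(abs(z-z0)<.02)&(abs(lx+.055)<.006)&(ly>rng[0])&(ly<rng[1]);print(n,"front",rng,k.sum(),np.round([lx[k].mean()*1e3,np.median(lx[k])*1e3],2))
  for rng in((-.05,0),(0,.05),(-.05,.05)):
    k=(abs(z-z0)<.02)&(abs(ly+.075)<.005)&(lx>rng[0])&(lx<rng[1]);print(n,"side",rng,k.sum(),np.round([ly[k].mean()*1e3,np.median(ly[k])*1e3],2))
k=(abs(z-.124)<.03)&(abs(lx+.055)<.004)&(ly<-.03)&(ly>-.07);print("tray z range",z[k].min(),z[k].max())
E
```

```text
stack front (-0.072, -0.055) 91 [-54.97 -54.99]
stack front (-0.055, -0.03) 127 [-55.08 -55.13]
stack front (-0.072, -0.03) 218 [-55.04 -55.11]
stack side (-0.05, 0) 71 [-75.12 -74.95]
stack side (0, 0.05) 67 [-75.17 -75.07]
stack side (-0.05, 0.05) 138 [-75.15 -75.03]
tray front (-0.072, -0.055) 94 [-54.36 -54.52]
tray front (-0.055, -0.03) 122 [-54.53 -54.61]
tray front (-0.072, -0.03) 216 [-54.45 -54.58]
tray side (-0.05, 0) 48 [-74.52 -74.52]
tray side (0, 0.05) 6 [-74.56 -74.52]
tray side (-0.05, 0.05) 54 [-74.52 -74.52]
tray z range 0.10630721824489812 0.14606226490125931
```

```bash
cat > seat.py <<'E'
from ins import *
import itertools
def F(n=6):
    a=[]
    for _ in range(n):
        r.sleep(.01);o=sensors.get_obs();a.append(np.r_[o["ft_force"],o["torque"]])
    return np.mean(a,0)
off=np.array([-.00055,-.00055]);z=.136;dy=0.
def go(o,z,yaw=0.,v=.02):
    q=hp(SC+o[0]*SX+o[1]*SYv,z,SY+yaw);r.move_l(q[0],q[1],v=v)
go(off,z);r.sleep(.3);b=F(15);print("base",b.round(2))
def down(o,z,yaw,zmin,lim=3.5,st=.0005):
    while z>zmin:
        z-=st;go(o,z,yaw);f=F(4)-b
        if f[2]>lim: break
    return z,f
go(off,.1265);r.sleep(.1)
z,f=down(off,.1265,0,.1155);print("first contact z",round(z,4),f.round(2),sensors.get_obs()["time_s"])
if z>.1185:
    z0=z;done=False
    g=sorted(itertools.product(np.arange(-4,5)*.0004,repeat=2),key=lambda p:(np.hypot(*p).round(5),np.arctan2(p[1],p[0])))
    for p in g[1:]:
        if sensors.get_obs()["time_s"]>38: break
        o=off+p; go(o,z0+.0008,0,.03); zz,f=down(o,z0+.0003,0,z0-.0016)
        if zz<z0-.001:
            print("drop at",np.round(p,4),round(zz,4),f.round(2)); off=o;done=True;break
    print("search end",done,round(z0,4),sensors.get_obs()["time_s"])
    if done: z,f=down(off,zz,0,.1155,5); print("down",round(z,4),f.round(2))
np.save("off.npy",np.r_[off,z,b])
print(off,sensors.get_obs()["time_s"],sensors.get_obs()["eef_pos"])
E
python3 seat.py
```

```text
base [-0.01 -0.16 -4.22 -1.84 -0.2   0.01]
first contact z 0.1155 [-1.42 -3.43  7.23  1.13  0.38  0.27] 18.6333
[-0.00055 -0.00055] 18.6333 [0.56252122 0.11429958 0.1045553 ]
```

It went straight in to a grasp height of 115.5 mm (nominal 116 mm when seated). I'll check flushness before letting go.

```bash
cat > chk.py <<'E'
from ins import *
import sys
f=sys.argv[1]
im,d=camera("scene");np.savez(f+".npz",im=im,d=d);it,dt=camera("top");np.savez(f+"t.npz",im=it,d=dt)
cv2.imwrite(f"pics/{f}.png",cv2.resize(im[120:230,240:370,::-1],None,fx=5.4,fy=5.4,interpolation=cv2.INTER_CUBIC))
g=cloud("scene",d)[d>0].reshape(-1,3);q=g[:,:2]-SC;lx=q@SX;ly=q@SYv;z=g[:,2]
for n,z0 in(("low",.024),("stack",.064),("tray",.106)):
  k=(abs(z-z0)<.016)&(abs(lx+.055)<.006)&(ly>-.072)&(ly<-.03);a=(abs(z-z0)<.016)&(abs(ly+.075)<.005)&(abs(lx)<.05)
  pf=np.polyfit(lx[a],ly[a],1)
  print(n,"front",k.sum(),(np.median(lx[k])*1e3).round(2),"side",a.sum(),(np.median(ly[a])*1e3).round(2),"side yaw",np.degrees(pf[0]).round(2))
k=(abs(lx+.054)<.006)&(ly<-.03)&(ly>-.07)&(z<.15);print("front top z",np.sort(z[k])[-8:].round(4))
for s in((-.05,-.02),(-.02,.02),(.02,.05)):
  k=(abs(ly+.074)<.005)&(lx>s[0])&(lx<s[1])&(z<.15)
  if k.sum()>8: print("side top z",s,np.sort(z[k])[-8:].round(4))
k=(np.hypot(lx,ly)<.06)&(abs(z-.112)<.008)&(lx>-.045);print("lid?",k.sum(),np.median(z[k]) if k.any() else None)
o=sensors.get_obs();print(o["time_s"],np.round(o["ft_force"],2),np.round(o["torque"],2))
E
python3 chk.py scene4
```

```text
low front 160 -55.09 side 97 -74.89 side yaw 0.06
stack front 166 -54.74 side 104 -74.98 side yaw -0.14
tray front 181 -55.22 side 86 -75.31 side yaw 0.17
front top z [0.1271 0.1273 0.1273 0.1273 0.1276 0.1276 0.1277 0.1283]
side top z (-0.05, -0.02) [0.1265 0.1267 0.1267 0.1269 0.127  0.127  0.1271 0.1274]
side top z (-0.02, 0.02) [0.1134 0.1139 0.1154 0.1165 0.1216 0.1219 0.1242 0.1272]
side top z (0.02, 0.05) [0.0905 0.0915 0.0919 0.0937 0.095  0.0979 0.0999 0.102 ]
lid? 163 0.11184760595276382
18.7333 [-2.23 -4.87  5.  ] [-0.56  0.21  0.32]
```

View pics/scene4.png

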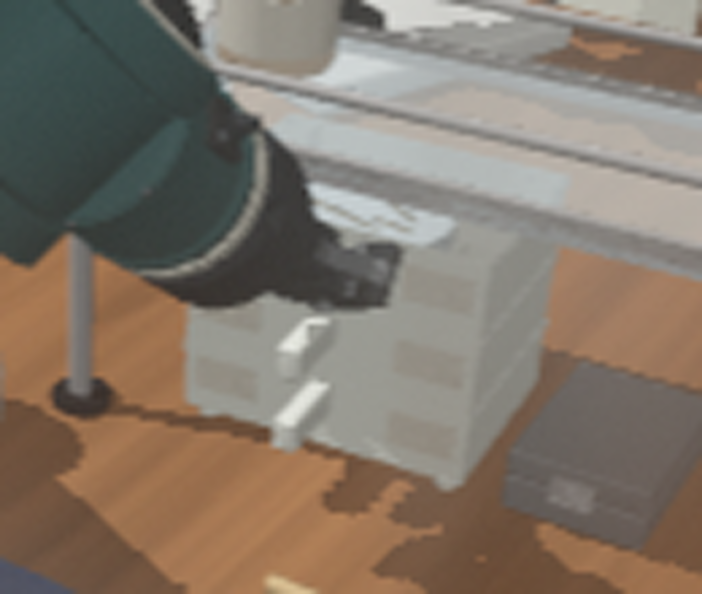

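The tray looks seated: its rim is at 127.5 mm, the lid at 111.8 mm (112 expected), and the walls are flush with the stack. I'll check the lid tilt for the hidden back feet and relieve the residual force before releasing.

```bash
cat > rel.py <<'E'
from ins import *
off=np.load("off.npy");b=off[3:]
def tilt(f):
    d=np.load(f)["d"];g=cloud("scene",d)[d>0].reshape(-1,3);q=g[:,:2]-SC;lx=q@SX;ly=q@SYv;z=g[:,2]
    k=(np.hypot(lx,ly)<.05)&(abs(z-.112)<.004)&(lx>-.045)
    for _ in range(4):
        w=np.linalg.lstsq(np.c_[lx[k],ly[k],np.ones(k.sum())],z[k],rcond=None)[0];e=z-(lx*w[0]+ly*w[1]+w[2]);k&=abs(e)<2.5*e[k].std()
    print(f,"lid tilt x,y deg",np.degrees(w[:2]).round(2),"z",w[2].round(4),k.sum(),"lx",lx[k].min().round(3),lx[k].max().round(3))
tilt("scene4.npz")
dx=0;z=.1155
for i in range(6):
    r.sleep(.05);f=np.array(sensors.get_obs()["ft_force"])-b[:3];fx=f[:2]@SX;print(f.round(2),round(fx,2),z,dx)
    if f[2]<5.5 and abs(fx)<2.5: break
    if f[2]>5.5: z+=.0002
    dx+=np.clip(fx*.0001,-.0002,.0002)
    q=hp(SC+(off[0]+dx)*SX+off[1]*SYv,z);r.move_l(q[0],q[1],v=.01)
im,d=camera("scene");np.savez("scene5.npz",im=im,d=d);tilt("scene5.npz")
E
python3 rel.py
```

```text
scene4.npz lid tilt x,y deg [-0.39  0.07] z 0.1118 153 lx -0.022 0.013
[-1.78 -4.44  9.8 ] -4.26 0.1155 0
[-0.83 -2.81 10.41] -2.72 0.11570000000000001 -0.0002
[ 0.11 -0.7   7.48] -0.71 0.11590000000000002 -0.0004
[1.   2.13 3.9 ] 2.02 0.11610000000000002 -0.00047054341881049624
scene5.npz lid tilt x,y deg [-0.81  0.28] z 0.1119 154 lx -0.023 0.013
```

The lid is level within noise; an unseated back would show +5°. The tray's weight now rests on the stack. Releasing and retreating.

```bash
python3 - <<'E'
from h import *
r.command_gripper(.045); r.sleep(.3)
p=np.array(sensors.get_obs()["eef_pos"]);a=np.radians(95.3)
r.move_l(p-.14*np.array([np.cos(a),np.sin(a),0]),v=.08)
p=np.array(sensors.get_obs()["eef_pos"]);r.move_l(p+[0,-.15,.12],v=.2);r.sleep(.3)
E
python3 chk.py scene6; python3 - <<'E'
import os
exec(open('rel.py').read().split('tilt("scene4')[0]);tilt("scene6.npz")
for b in((.092,.124),(.052,.084),(.012,.044)): print(wfit("scene6.npz",SC,SY,*b))
E
```

```text
low front 156 -54.89 side 96 -74.94 side yaw 0.02
stack front 162 -55.11 side 106 -74.92 side yaw -0.04
tray front 181 -55.23 side 84 -75.15 side yaw 0.04
front top z [0.1271 0.1271 0.1272 0.1273 0.1273 0.1274 0.1275 0.1277]
side top z (-0.05, -0.02) [0.1269 0.127  0.1271 0.1275 0.1277 0.1278 0.1279 0.1285]
side top z (-0.02, 0.02) [0.1125 0.1136 0.1145 0.1148 0.1157 0.1208 0.1212 0.1248]
side top z (0.02, 0.05) [0.0925 0.0933 0.0936 0.0947 0.0949 0.0976 0.0984 0.1025]
lid? 207 0.11173524631185032
23.8667 [-0.35 -0.89 -0.65] [-0.86 -0.09  0.02]
scene6.npz lid tilt x,y deg [-0.64 -0.1 ] z 0.1117 193 lx -0.025 0.014
(array([0.55499, 0.18509]), np.float64(95.2), 'side yaw diff 0.13 n 374 68 sd 1.22 0.30')
(array([0.55484, 0.18507]), np.float64(95.16), 'side yaw diff 0.15 n 340 88 sd 1.00 0.39')
(array([0.55492, 0.18505]), np.float64(95.37), 'side yaw diff 0.16 n 329 83 sd 1.22 0.35')
```

View pics/scene6.png

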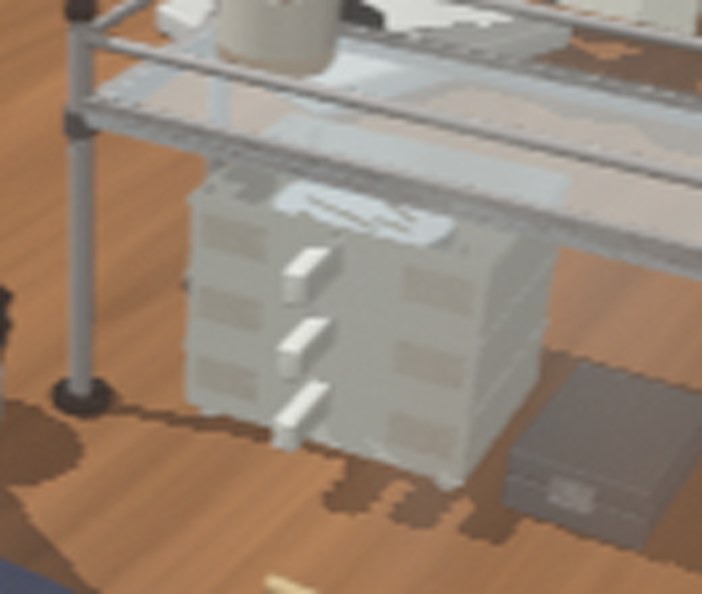

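The three trays are stacked flush and square, with tabs aligned at (305,270), (305,345) and (300,410). The stack has not moved and the gripper is clear.

```bash
python3 -c "
from bench import *
print(finish_job())"
```

```text
the job is handed in; nothing more can be done
None
```

I put the tray, with the dish still in it, on top of the stack under the shelf. It sits flush and square with its tab to the front, the stack is where it was, and I handed the job in at about 24 s of robot time.

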